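# Drop the kickstand of a board holder and hold its frame upright

### The job

The circuit-board frame lies tipped forward on its front rest. While it lies there, flip its yellow kickstand from stowed, over centre, fully down; then take the frame by its black grip bar, raise it until it stands upright, and finish holding it there by the bar, steady, with the kickstand's foot hanging clear of the base plate. Do not let go at the end, and do not knock about the other things on the bench.

Things in the scene. Friction and masses are not known exactly. Their poses are not given: they have to be found in the camera images.
- holder: Heavy grey base plate of a circuit-board holder, fixed, 210 (x) x 250 (y) x 12 mm. Origin: centre of its underside. x points to the holder's rear (roughly away from the robot), y to the kickstand side, z up. The frame's hinge axis runs along y through two dark hubs, 30 mm above the origin. Front rest: two steel posts, black tips 98 mm high, at x = -53, y = +-74 mm.
- frame (a joint): Tilt of the aluminium frame (160 mm wide, 12 thick, top rail 132 above the hinge axis, green board, about 0.6 kg). 0 = upright; negative = tipped to the front (-x): it starts at -0.52 rad, lying on the front rest by its weight; positive = to the rear. It swings freely and falls when let go near upright. With the kickstand down, its foot meets the base plate at about +0.17.
- grip_bar: Black round grip bar above the frame's top rail, 14 mm thick, 100 mm long along y, fixed to the frame. Origin: centre of the bar, 171 mm above the hinge axis along the frame; between it and the top rail is a gap of 32 mm, open between two 8 mm posts at y = +-46 mm.
- kickstand (a joint): Swing of the kickstand, a yellow round leg 12 mm thick, on the frame's +y side. 0 = stowed, pointing up the frame and 17 degrees outwards (+y); grows as it swings outwards and down; 2.84 rad = fully down (stop), 30 degrees to the rear. An over-centre spring drives it to the nearer stop: none at centre (1.42 rad, leg about level to +y), about 0.2 N m at either stop.
- kick_pivot (a point): Kickstand's pivot (dark ball), at (0, 96, 110) mm from the middle of the hinge axis in the frame's axes (the holder's, turned about y by the tilt; at negative tilt the frame's z leans to -x). With b = kickstand joint + 0.3 the leg points, in these axes, along (0.25 - 0.25 cos b, 0.966 sin b, 0.067 + 0.933 cos b).
- stand_foot: Red ball foot at the end of the kickstand, 18 mm across. Origin: its centre, 125 mm from the pivot. With the kickstand down and the frame upright it hangs 11 mm clear above the base plate.
- solder_spool: Bystander, loose: aluminium solder spool, 56 mm across, 40 mm high; origin under its centre.
- flux_bottle: Bystander, loose: amber bottle, 38 mm across, 85 mm high; origin under its centre.
- screwdriver: Bystander, loose: red-handled screwdriver lying flat, 170 mm long.
- cup: Bystander, loose: blue cup, 70 mm across, 80 mm high; origin under its centre.
- parts_tray: Bystander, loose: black divided tray, 120 x 160 x 30 mm; origin under its centre.
- cutters: Bystander, loose: blue-handled side cutters lying flat, 120 mm long, 12 mm high.
- paste_jar: Bystander, loose: white jar, 52 mm across, 45 mm high; origin under its centre.

How it is judged:
On the way, in this order (a step that is already met when the one before it is completed fails the run):
1. the kickstand is fully down (beyond 2.6 rad) while the frame still lies on its front rest (within about 7 degrees) (value of joint kickstand above 2.6 rad and value of joint frame below -0.4 rad), for 0.2 s.
2. the frame is held upright by the grip bar (value of joint kickstand above 2.6 rad and value of joint frame between -0.087 and 0.087 rad and contact force between the fingers and grip_bar above 1 N), for 0.3 s.
At the end, for the whole second after the job is handed in: Through the last second the fingers hold the grip bar (over 1 N), the frame is upright within 5 degrees, the kickstand is down (beyond 2.6 rad) and its foot touches nothing (all of step 2 and contact force between stand_foot and anything else below 0.5 N); the arm keeps its last pose, push and grip.
It fails at once if a bystander is moved by more than 40 mm (distance of any of solder_spool, flux_bottle, screwdriver, cup, parts_tray, cutters, paste_jar from where it was at the start of the episode above 0.04 m).
It also fails if it takes over 45 s, if anything falls off the work surface, if the arm or the gripper's body presses on something with over 40 N, if the wrist force passes 120 N, or if a joint passes its speed limit or range.

### The arm

A 7-joint arm with a two-finger parallel gripper is mounted at the origin on the work surface. World frame = base frame: x ahead of the robot, y to its left, z up, the work surface at z = 0. Lengths are in m, angles in rad, forces in N, time in s.
With the tool pointing down it reaches from about 0.4 to 0.75 m from the base axis. Payload 19.5 kg.
Tool frame: the origin (TCP) lies midway between the tips of the shut fingers; the grasp point (between the pads) lies 19 mm behind it; z points along the fingers, y is the direction in which the jaws open and shut (so a half turn about z gives the same grasp; the last joint's range is limited). The gripper opens to 85 mm and grips with 20 to 120 N. Pads are 22 mm wide; open, the fingers measure 114 mm over their backs; the gripper's body (76 mm by 85 mm) begins 54 mm behind the grasp point. The pads swing forward as they close: fully open they stand 13 mm farther back than shut.
Start: joints at [-1.365, 0.707, -0.028, 1.485, 0.022, 0.951, -0.075], TCP at [0.141, 0.557, 0.231] pointing down, gripper open.
Joint ranges: [-2.71, 2.71], [-0.32, 2.16], [-1.57, 1.52], [0, 2.45], [-1.46, 4.6], [0, 2.02], [-2.83, 2.83]. Speed limits (rad/s): [1.89, 1.89, 2.57, 2.57, 3.01, 3.01, 3.01].

### API

Orientations are given as a rotation vector (axis times angle).
In Python, from station import * gives the robot as it stands.
- The arm moves only by the tool arm_command, never from a script. Its argument "motion" is a list of rows, each an object with "travel": the shift along the tool's x, y, z in mm, a list of three; "roll": the turn about the tool's z in degrees; "jaw": the closure, from 0 (fully open) to 1 (shut). A call has 1 to 20 rows; each row shifts and turns the commanded pose from where the row before left it, along the tool's axes as they then stand; what a row does not reach is not made up. A row lasts 1/10 s, in which the tool goes at most 50 mm and 8.59 degrees, less where a joint would pass 70% of its speed; a pose out of reach is approached as far as the arm can. A call with a gripper value outside its range is refused whole. The fingers move at their own pace and stop on an object; "newtons" is the grip in N (left out, the last holds). Time passes only in rows, so rows that do not move let the fingers close. It gives the time, the measured TCP pose, the force and the opening at its end, in the units of the state.
- state(): the state, without advancing time (a new reading comes with each control period).
- camera(name): name is "side" or "top" or "wrist"; returns (picture, depth): 384x512x3 uint8, red, green, blue; 384x512 float32, m along the optical axis (not along the pixel's ray), 0 where there is no reading.
- camera_params(name): a dict with "intrinsics" (3x3 intrinsics, pixels), "rvec" (rotation vector, rad) and "tvec" (3), from world to camera coordinates, as OpenCV has them; the wrist camera has in their place "mount" (4x4, takes a point from camera to tool coordinates, whose origin is the TCP and whose axes are the flange's). Camera axes: x right, y down, z forward; pixel columns grow to the right and rows downward; lengths in m; the calibration is good to about 2 mm. A picture is of the moment at which its call begins: read the wrist's pose just before it. camera_params takes no time and is no camera call.
- hand_in(): hands the job in, once; it reports no verdict.
Trained networks look in the newest picture that a camera, given by its name, has taken for a name from the list of things; names that differ only in an ending like _2 or _b are one class to them, and where a whole thing is asked for, a point or a joint stands for the part that bears it (a point fixed in the world has none). Each returns a list of dicts, best first, with "confidence" (0 to 1); they miss things now and then, are a little off and sometimes report something else, mostly with a low value. They report only what shows in the picture. A call takes as long as a camera call.
- look_for(camera, thing): "box" ([left, top, right, bottom] in pixels, round what is visible of it).
The state is a dict: "time_s": time; "joint_positions": joint angles; "joint_velocities": joint speeds; "effort": joint torques, N m; "tool_pos": TCP position; "eef_rot": TCP orientation; "ft_force": force on the tool from outside, world axes, zero at the start; "ft_torque": the same for the moment, N m; "opening": finger opening in m.
Only numpy, scipy, OpenCV 4.12 (cv2) and the standard library are available. Lean on these libraries where they do the work, as an engineer would, in place of code of your own. Each camera call takes 0.05 s, during which the arm holds its last target. There are 200 camera calls.

## Working session

There is one attempt and no reset: what is moved stays moved. The work goes in short steps, Python scripts to look and compute and a tool call to move; the robot and the scene stay as the last step left them, time stands still between calls to the robot, and variables do not carry over. Pictures are saved under pics/ and viewed, about 8 in all and at most 12, crops included, and the job is handed in when it is done.

Besides the shell and the picture viewer there is one more tool, called after ">>>" in YAML: its name, and indented under it one key for each argument. arm_command: Moves the arm, as the interface text tells. Its arguments: {"type":"object","properties":{"motion":{"type":"array"},"newtons":{"type":"number"}},"required":["motion"]}

```bash
ls; mkdir -p pics; python3 - <<'E'
from station import *
import cv2,numpy as np
s=state();print(s)
ims=[]
for c in("side","top"):
    p,d=camera(c);np.savez(f"pics/{c}0.npz",p=p,d=d);cv2.imwrite(f"pics/{c}0.png",p[...,::-1])
    k=camera_params(c);print(c,k)
    for t in("holder","grip_bar","stand_foot","kick_pivot","frame","kickstand"):
        print(t,[(np.round(r["box"]).tolist(),round(r["confidence"],2)) for r in look_for(c,t)[:2]])
print(camera_params("wrist"))
E
```

```text
pics
{'time_s': 0.0, 'joint_positions': array([-1.36466928,  0.70709564, -0.02765373,  1.48500545,  0.02202098,
        0.95092402, -0.07549889]), 'joint_velocities': array([-0.00039357, -0.00087905, -0.00102034,  0.00017218,  0.00150095,
        0.0008789 ,  0.00021446]), 'effort': array([ 1.11301077e-03, -8.83207297e+01,  1.23471893e+00, -2.36157936e+01,
        1.69008574e-02,  6.66153108e-03, -1.20985173e-04]), 'tool_pos': array([0.14096817, 0.55716768, 0.23082985]), 'eef_rot': array([-3.88212211e-01, -3.11740427e+00,  1.76584195e-03]), 'ft_force': array([-0.03727567, -0.42093374, -0.67139927]), 'ft_torque': array([-0.04446518,  0.03427859, -0.00162212]), 'opening': 0.0852159716921979}
side {'intrinsics': array([[409.37987486,   0.        , 253.93480179],
       [  0.        , 409.37987486, 185.27004822],
       [  0.        ,   0.        ,   1.        ]]), 'rvec': array([ 2.27658891, -0.20407439,  0.0801006 ]), 'tvec': array([-0.57056018,  0.2012252 ,  1.37106301])}
holder [([210.0, 180.0, 303.0, 293.0], 0.62)]
grip_bar [([229.0, 209.0, 241.0, 241.0], 0.58), ([214.0, 180.0, 238.
[... 798 characters left out ...]
], 0.64), ([255.0, 208.0, 328.0, 242.0], 0.55)]
frame [([259.0, 204.0, 332.0, 242.0], 0.85)]
kickstand [([105.0, 263.0, 126.0, 279.0], 0.47), ([260.0, 218.0, 275.0, 239.0], 0.45)]
{'intrinsics': array([[283.10302323,   0.        , 258.3255589 ],
       [  0.        , 283.10302323, 191.51872423],
       [  0.        ,   0.        ,   1.        ]]), 'mount': array([[ 3.51600337e-04, -9.55088489e-01, -2.96320526e-01,
         7.54571411e-02],
       [ 9.99999923e-01,  3.87137942e-04, -6.12535437e-05,
        -1.15808616e-04],
       [ 1.73219473e-04, -2.96320482e-01,  9.55088552e-01,
        -1.43466645e-01],
       [ 0.00000000e+00,  0.00000000e+00,  0.00000000e+00,
         1.00000000e+00]])}
```

```bash
python3 - <<'E'
import cv2,numpy as np
a=cv2.imread("pics/side0.png");b=cv2.imread("pics/top0.png")
v=np.hstack([cv2.resize(a[120:345,120:345],(400,400),interpolation=2),cv2.resize(b[130:290,220:380],(400,400),interpolation=2)])
cv2.imwrite("pics/v1.png",v)
E
```

```text
(no output)
```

View pics/v1.png

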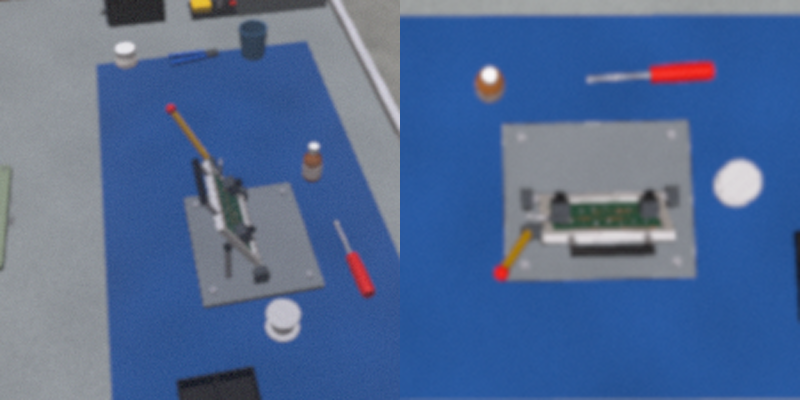

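View pics/top0.png

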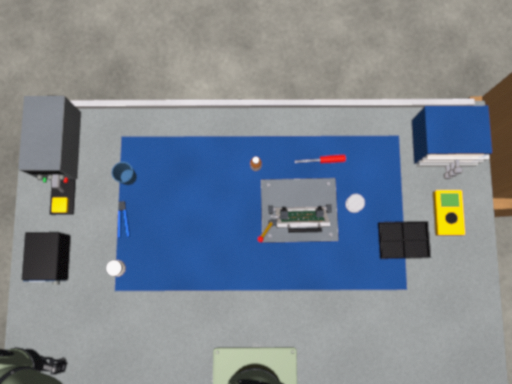

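The pictures show the holder in the middle of the mat (top view px 260-338 x 178-242). The leg points up and out to a red foot at (262,239). The bar is at about (305,230), the bottle at (256,163), the spool at (355,203) and the screwdriver behind. Next I fit the pose of the holder.

```bash
cat > h.py <<'E'
import numpy as np,cv2
from scipy.spatial.transform import Rotation as R
from scipy.optimize import least_squares
def proj(k,P): return cv2.projectPoints(np.asarray(P,float).reshape(-1,3),k["rvec"],k["tvec"],k["intrinsics"],None)[0].reshape(-1,2)
def ray(k,u,z):
    """world point on pixel u at height z"""
    Rm=cv2.Rodrigues(k["rvec"])[0];c=-Rm.T@k["tvec"];d=Rm.T@np.linalg.solve(k["intrinsics"],[u[0],u[1],1]);return c+d*(z-c[2])/d[2]
def hold(p,v): # holder->world, p=(x,y,yaw)
    return R.from_euler('z',p[2]).apply(np.asarray(v,float))+[p[0],p[1],0]
def fr(p,v,t): # frame axes -> world
    return hold(p,R.from_euler('y',t).apply(np.asarray(v,float))+[0,0,.03])
def leg(q,L=.125):
    b=q+.3;return np.array([0,.096,.110])+L*np.array([.25-.25*np.cos(b),.966*np.sin(b),.067+.933*np.cos(b)])
E
python3 - <<'E'
from station import *
from h import *
K={c:camera_params(c) for c in("top","side")}
obs={}
for c,roi in(("top",(170,250,250,345)),("side",(170,300,205,310))):
    z=np.load(f"pics/{c}0.npz");p=z["p"].astype(int);d=z["d"]
    h=cv2.cvtColor(z["p"],cv2.COLOR_RGB2HSV)
    m=np.zeros(h.shape[:2],bool);y0,y1,x0,x1=roi;m[y0:y1,x0:x1]=True
    plate=(m&~((h[...,1]>110)&(h[...,0]>100)&(h[...,0]<130))).astype(np.uint8)
    n,l,st,ce=cv2.connectedComponentsWithStats(plate,connectivity=4)
    i=1+np.argmax(st[1:,4]);q=l==i;hull=cv2.convexHull(np.argwhere(q)[:,::-1].astype(np.int32))
    print(c,st[i], cv2.approxPolyDP(hull,4,True).reshape(-1,2).tolist())
    y,x=(slice(220,250),slice(250,275)) if c=="top" else (slice(170,190),slice(205,225))
    r=np.zeros_like(m);r[y,x]=True
    r&=(p[...,0]>120)&(p[...,1]<70)&(p[...,2]<90)
    f=np.argwhere(r)[:,::-1].mean(0);print("foot",f,r.sum(),np.median(d[r]))
    print("depth sample plate",d[roi[0]+5:roi[0]+8,290:293].ravel()[:3])
E
```

```text
top [ 257  178   82   65 4892] [[338, 239], [259, 242], [261, 180], [334, 178]]
foot [260.08695652 238.7826087 ] 23 1.3739371
depth sample plate [1.6505512 1.6418947 1.640083 ]
side [ 212  178   91  122 4920] [[289, 299], [234, 291], [214, 178], [283, 223], [302, 278]]
foot [215.5 181. ] 12 1.256464
depth sample plate [1.6448537 1.6369431 1.6474618]
```

```bash
python3 - <<'E'
from station import *
from h import *
K={c:camera_params(c) for c in("top","side")}
C=np.array([[-.105,.125,.012],[.105,.125,.012],[.105,-.125,.012],[-.105,-.125,.012]])
T=np.array([[261.5,242.5],[261,180],[335,178],[338,240]])
S=np.array([[225.2,231.4],[283,223],[301.7,280.5],[235.3,291.6]])
F={"top":[260.1,238.8],"side":[215.5,181]}
def res(p,full=False):
    r=[proj(K["top"],hold(p,C))-T,proj(K["side"],hold(p,C))-S]
    for c in F: r.append(1.*(proj(K[c],fr(p,leg(0),-.52))-F[c]))
    return r if full else np.vstack(r).ravel()
s=least_squares(res,[.55,0,0],loss="soft_l1");p=s.x;print(p)
for r in res(p,True):print(np.round(r,1).tolist())
np.save("p.npy",p)
for n,v in(("bar",fr(p,[0,0,.171],-.52)),("bar0",fr(p,[0,0,.171],0)),("foot",fr(p,leg(0),-.52)),("piv",fr(p,[0,.096,.11],-.52)),("toprail",fr(p,[0,0,.132],-.52)),("foot down",fr(p,leg(2.84),-.52)),("foot mid",fr(p,leg(1.42),-.52))):print(n,v.round(4))
for c in K:print(c,"bar px",proj(K[c],fr(p,[0,0,.171],-.52)))
for t in("flux_bottle","solder_spool","screwdriver"):
  for r in look_for("top",t)[:1]:
    b=r["box"];print(t,r["confidence"],ray(K["top"],[(b[0]+b[2])/2,(b[1]+b[3])/2],.04))
E
```

```text
[ 0.57227556 -0.1519017   0.01489769]
[[0.8, -0.8], [0.0, -1.1], [0.7, -0.5], [0.5, 0.2]]
[[-2.7, -1.0], [-0.7, -1.4], [0.3, -0.6], [-1.7, -0.2]]
[[0.5, -0.3]]
[[-0.0, -0.2]]
bar [ 0.4873 -0.1532  0.1784]
bar0 [ 0.5723 -0.1519  0.201 ]
foot [ 0.4574 -0.0219  0.2301]
piv [ 0.5162 -0.0567  0.1255]
toprail [ 0.5067 -0.1529  0.1446]
foot down [ 0.6242 -0.0549  0.0626]
foot mid [0.55   0.0632 0.1355]
top bar px [[304.98564258 229.66465117]]
side bar px [[231.51316051 221.43252543]]
solder_spool 0.64 [ 0.59171445 -0.33285127  0.04      ]
screwdriver 0.7 [ 0.73219785 -0.26378997  0.04      ]
```

```bash
cat >> h.py <<'E'
def tool(s): return R.from_rotvec(s["eef_rot"])
def rel(s,P,pn=None): # world target -> tool travel mm
    return (tool(s).inv().apply(np.asarray(P)-s["tool_pos"])*1000).round(1)
def rollerr(s,yaw): # degrees about tool z so tool x points along holder +y
    x=tool(s).inv().apply([-np.sin(yaw),np.cos(yaw),0]);return np.degrees(np.arctan2(x[1],x[0]))
E
python3 - <<'E'
from station import *
from h import *
p=np.load("p.npy");s=state();print("roll",rollerr(s,p[2]))
t0=-.52
rows=[]
for q in np.arange(-.1,2.31,.2):
    a=fr(p,leg(q,.09),t0);n=fr(p,leg(q-.01,.09),t0)-a;n/=np.linalg.norm(n)
    d=fr(p,leg(q,.125),t0)-fr(p,leg(q,0),t0);d/=.125
    k=a+.006*n; rows.append(k)
    print(round(q,1),"leg",a.round(3),"contact",k.round(3),"n",n.round(2),"dir",d.round(2))
E
```

```text
roll 74.94615949045824
-0.1 leg [ 0.472 -0.04   0.202] contact [ 0.472 -0.046  0.203] n [-0.12 -0.98  0.14] dir [-0.49  0.18  0.85]
0.1 leg [ 0.476 -0.023  0.199] contact [ 0.474 -0.029  0.2  ] n [-0.26 -0.93  0.27] dir [-0.45  0.37  0.81]
0.3 leg [ 0.481 -0.008  0.193] contact [ 0.479 -0.013  0.195] n [-0.38 -0.83  0.4 ] dir [-0.39  0.54  0.75]
0.5 leg [0.489 0.005 0.185] contact [0.486 0.001 0.188] n [-0.49 -0.71  0.51] dir [-0.3   0.69  0.66]
0.7 leg [0.499 0.016 0.175] contact [0.495 0.013 0.179] n [-0.58 -0.55  0.6 ] dir [-0.2   0.81  0.55]
0.9 leg [0.509 0.024 0.164] contact [0.505 0.022 0.168] n [-0.65 -0.38  0.66] dir [-0.08  0.9   0.43]
1.1 leg [0.521 0.029 0.152] contact [0.517 0.028 0.157] n [-0.69 -0.19  0.7 ] dir [0.05 0.95 0.3 ]
1.3 leg [0.533 0.03  0.14 ] contact [0.529 0.031 0.144] n [-0.7   0.01  0.71] dir [0.19 0.97 0.16]
1.5 leg [0.545 0.028 0.128] contact [0.541 0.03  0.132] n [-0.69  0.21  0.69] dir [0.32 0.95 0.03]
1.7 leg [0.557 0.023 0.116] contact [0.553 0.025 0.12 ] n [-0.65  0.4   0.65] dir [ 0.45  0.89 -0.1 ]
1.9 leg [0.568 0.014 0.106] contact [0.564 0.018 0.109] n [-0.58  0.58  0.58] dir [ 0.57  0.79 -0.22]
2.1 leg [0.577 0.003 0.096] contact [0.574 0.007 0.099] n [-0.49  0.73  0.48] dir [ 0.68  0.66 -0.32]
2.3 leg [ 0.585 -0.011  0.089] contact [ 0.582 -0.006  0.091] n [-0.38  0.85  0.37] dir [ 0.76  0.51 -0.4 ]
```

>>> arm_command:
  motion:
    - {"travel": [0, 0, -20], "roll": 8, "jaw": 1}
    - {"travel": [0, 0, -20], "roll": 8, "jaw": 1}
    - {"travel": [0, 0, -20], "roll": 8, "jaw": 1}
    - {"travel": [0, 0, -20], "roll": 8, "jaw": 1}
    - {"travel": [0, 0, -10], "roll": 8, "jaw": 1}
    - {"travel": [0, 0, 0], "roll": 8, "jaw": 1}
    - {"travel": [0, 0, 0], "roll": 8, "jaw": 1}
    - {"travel": [0, 0, 0], "roll": 8, "jaw": 1}
    - {"travel": [0, 0, 0], "roll": 8, "jaw": 1}
    - {"travel": [0, 0, 0], "roll": 3, "jaw": 1}
  newtons: 40

```text
time_s: 1.85
tool_pos: [0.1409, 0.5575, 0.3212]
eef_rot: [2.212, 2.231, -0.0]
ft_force: [0.2, -0.7, -0.6]
opening: -0.0001
```

>>> arm_command:
  motion:
    - {"travel": [-20, 28, 0], "roll": 0, "jaw": 1}
    - {"travel": [-20, 28, 0], "roll": 0, "jaw": 1}
    - {"travel": [-20, 28, 0], "roll": 0, "jaw": 1}
    - {"travel": [-20, 28, 0], "roll": 0, "jaw": 1}
    - {"travel": [-20, 28, 0], "roll": 0, "jaw": 1}
    - {"travel": [-20, 28, 0], "roll": 0, "jaw": 1}
    - {"travel": [-20, 28, 0], "roll": 0, "jaw": 1}
    - {"travel": [-20, 28, 0], "roll": 0, "jaw": 1}
    - {"travel": [-20, 28, 0], "roll": 0, "jaw": 1}
    - {"travel": [-20, 28, 0], "roll": 0, "jaw": 1}
    - {"travel": [-43, 5, 0], "roll": 0, "jaw": 1}
    - {"travel": [-43, 5, 0], "roll": 0, "jaw": 1}
    - {"travel": [-43, 5, 0], "roll": 0, "jaw": 1}
    - {"travel": [-43, 5, 0], "roll": 0, "jaw": 1}
    - {"travel": [-43, 5, 0], "roll": 0, "jaw": 1}
    - {"travel": [-43, 5, 0], "roll": 0, "jaw": 1}
    - {"travel": [-43, 5, 0], "roll": 0, "jaw": 1}
    - {"travel": [-43, 5, 0], "roll": 0, "jaw": 1}
    - {"travel": [-43, 5, 0], "roll": 0, "jaw": 1}
    - {"travel": [-43, 5, 0], "roll": 0, "jaw": 1}

```text
time_s: 3.85
tool_pos: [0.4798, -0.0696, 0.3215]
eef_rot: [2.205, 2.237, 0.0]
ft_force: [1.3, -0.4, 0.5]
opening: -0.0001
```

```bash
python3 - <<'E'
from station import *
from h import *
p=np.load("p.npy");s=state();print(s["tool_pos"],s["joint_positions"].round(2),rollerr(s,p[2]))
im,d=camera("wrist");k=camera_params("wrist");M=k["mount"]
h=cv2.cvtColor(im,cv2.COLOR_RGB2HSV)
def w2p(P):
    t=tool(s).inv().apply(np.atleast_2d(P)-s["tool_pos"]);c=(t-M[:3,3])@M[:3,:3];u=c@k["intrinsics"].T;return u[:,:2]/u[:,2:],c[:,2]
v=im[...,::-1].copy()
for n,P in(("foot",fr(p,leg(0),-.52)),("bar-",fr(p,[0,-.05,.171],-.52)),("bar+",fr(p,[0,.05,.171],-.52)),("piv",fr(p,[0,.096,.11],-.52))):
    u,z=w2p(P);print(n,u.round(),z)
    cv2.drawMarker(v,tuple(int(a) for a in u[0].round()),(255,0,255),1,12)
cv2.imwrite("pics/w1.png",v)
E
```

```text
[ 0.47978632 -0.06960372  0.32149725] [-0.12  0.49  0.34  1.65 -0.18  1.04  0.29] -0.038557344683641026
foot [[232. 139.]] [0.23247459]
bar- [[263. 288.]] [0.33579333]
bar+ [[264. 209.]] [0.30609909]
piv [[288. 158.]] [0.34297601]
```

View pics/w1.png

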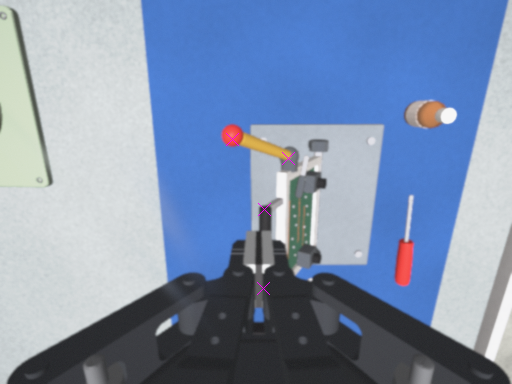

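The wrist view agrees with the fit: the foot is at (232,136), predicted at (232,139). Next I lower the shut fingers beside the leg and push it outwards.

>>> arm_command:
  motion:
    - {"travel": [0, -2, 30], "roll": 0, "jaw": 1}
    - {"travel": [0, -2, 30], "roll": 0, "jaw": 1}
    - {"travel": [0, -2, 30], "roll": 0, "jaw": 1}
    - {"travel": [0, -2, 28], "roll": 0, "jaw": 1}
    - {"travel": [0, 0, 0], "roll": 0, "jaw": 1}
    - {"travel": [6.5, 0, 0], "roll": 0, "jaw": 1}
    - {"travel": [6.5, 0, 0], "roll": 0, "jaw": 1}
    - {"travel": [8.5, 1.5, 1.5], "roll": 0, "jaw": 1}
    - {"travel": [8.5, 1.5, 1.5], "roll": 0, "jaw": 1}
    - {"travel": [8, 2.5, 2.5], "roll": 0, "jaw": 1}
    - {"travel": [8, 2.5, 2.5], "roll": 0, "jaw": 1}
    - {"travel": [7.5, 3.5, 3], "roll": 0, "jaw": 1}
    - {"travel": [7.5, 3.5, 3], "roll": 0, "jaw": 1}
    - {"travel": [7, 5, 4], "roll": 0, "jaw": 1}
    - {"travel": [7, 5, 4], "roll": 0, "jaw": 1}
    - {"travel": [0, 0, 0], "roll": 0, "jaw": 1}

```text
time_s: 5.5
tool_pos: [0.4962, 0.0083, 0.1806]
eef_rot: [-2.204, -2.238, 0.0]
ft_force: [0.3, -1.0, 2.8]
opening: 0.0002
```

```bash
cat >> h.py <<'E'
def wview(s,im,k,p,pts,out):
    M=k["mount"];v=im[...,::-1].copy()
    for n,P in pts:
        t=tool(s).inv().apply(np.atleast_2d(P)-s["tool_pos"]);c=(t-M[:3,3])@M[:3,:3];u=c@k["intrinsics"].T;u=(u[:,:2]/u[:,2:])[0]
        print(n,u.round());cv2.drawMarker(v,tuple(int(a) for a in u.round()),(255,0,255),1,12)
    cv2.imwrite(out,v)
E
python3 - <<'E'
from station import *
from h import *
p=np.load("p.npy");s=state();print(s["tool_pos"],s["ft_force"].round(1))
im,d=camera("wrist")
wview(s,im,camera_params("wrist"),p,[("foot.7",fr(p,leg(.7),-.52)),("piv",fr(p,[0,.096,.11],-.52)),("bar+",fr(p,[0,.05,.171],-.52))],"pics/w2.png")
E
```

```text
[0.49620267 0.00830772 0.18060761] [ 0.3 -1.   2.8]
foot.7 [249. 190.]
piv [281. 284.]
bar+ [241. 388.]
```

View pics/w2.png

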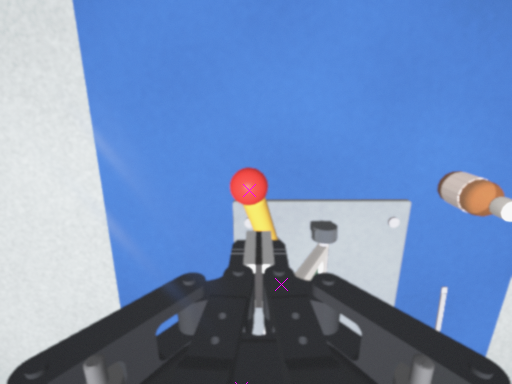

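The foot is at (248,187) against (249,190) predicted for 0.7 rad, so the leg is following. I continue over centre.

>>> arm_command:
  motion:
    - {"travel": [4, 5.5, 5], "roll": 0, "jaw": 1}
    - {"travel": [4, 5.5, 5], "roll": 0, "jaw": 1}
    - {"travel": [4.5, 6, 6.5], "roll": 0, "jaw": 1}
    - {"travel": [4.5, 6, 6.5], "roll": 0, "jaw": 1}
    - {"travel": [1.5, 6, 6], "roll": 0, "jaw": 1}
    - {"travel": [1.5, 6, 6], "roll": 0, "jaw": 1}
    - {"travel": [-0.5, 6.5, 6], "roll": 0, "jaw": 1}
    - {"travel": [-0.5, 6.5, 6], "roll": 0, "jaw": 1}
    - {"travel": [-3, 6, 6], "roll": 0, "jaw": 1}
    - {"travel": [-3, 6, 6], "roll": 0, "jaw": 1}
    - {"travel": [-4, 5.5, 6], "roll": 0, "jaw": 1}
    - {"travel": [-4, 5.5, 6], "roll": 0, "jaw": 1}
    - {"travel": [0, 0, 0], "roll": 0, "jaw": 1}
    - {"travel": [0, 0, 0], "roll": 0, "jaw": 1}
    - {"travel": [0, 0, 0], "roll": 0, "jaw": 1}

```text
time_s: 7.05
tool_pos: [0.5666, 0.0135, 0.1106]
eef_rot: [2.206, 2.237, 0.0]
ft_force: [-0.8, 0.7, 0.7]
opening: 0.0003
```

```bash
python3 - <<'E'
from station import *
from h import *
p=np.load("p.npy");s=state();print(s["tool_pos"],s["ft_force"].round(1))
im,d=camera("wrist")
wview(s,im,camera_params("wrist"),p,[("foot1.9",fr(p,leg(1.9),-.52)),("foot2.84",fr(p,leg(2.84),-.52)),("piv",fr(p,[0,.096,.11],-.52))],"pics/w3.png")
E
```

```text
[0.5665864  0.0134729  0.11056893] [-0.8  0.7  0.7]
foot1.9 [295. 190.]
foot2.84 [329. 294.]
piv [170. 363.]
```

View pics/w3.png

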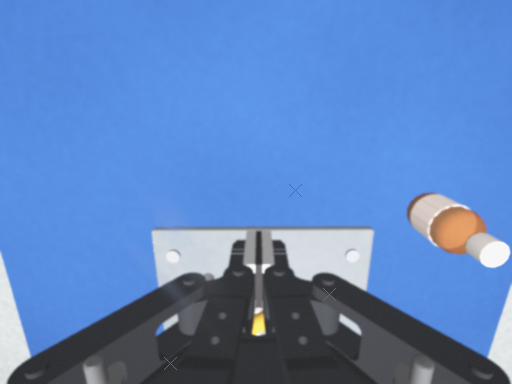

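The leg has left the fingers and the force is near zero. I raise the tool, go above the bar, open the jaws and look.

>>> arm_command:
  motion:
    - {"travel": [0, 0, -30], "roll": 0, "jaw": 1}
    - {"travel": [0, 0, -40], "roll": 0, "jaw": 1}
    - {"travel": [0, 0, -40], "roll": 0, "jaw": 1}
    - {"travel": [0, 0, -40], "roll": 0, "jaw": 0}
    - {"travel": [0, 0, -40], "roll": 0, "jaw": 0}
    - {"travel": [-30, -14, 0], "roll": 0, "jaw": 0}
    - {"travel": [-30, -14, 0], "roll": 0, "jaw": 0}
    - {"travel": [-30, -14, 0], "roll": 0, "jaw": 0}
    - {"travel": [-30, -14, 0], "roll": 0, "jaw": 0}
    - {"travel": [-30, -14, 0], "roll": 0, "jaw": 0}
    - {"travel": [-14, -10, 0], "roll": 0, "jaw": 0}
    - {"travel": [0, 0, 0], "roll": 0, "jaw": 0}

```text
time_s: 8.3
tool_pos: [0.4877, -0.1538, 0.3009]
eef_rot: [2.209, 2.233, -0.001]
ft_force: [1.4, 0.7, 0.6]
opening: 0.086
```

```bash
python3 - <<'E'
from station import *
from h import *
p=np.load("p.npy");s=state();print(s["tool_pos"],s["ft_force"].round(1),rel(s,fr(p,[0,0,.171],-.52)))
im,d=camera("wrist")
wview(s,im,camera_params("wrist"),p,[("foot2.84",fr(p,leg(2.84),-.52)),("piv",fr(p,[0,.096,.11],-.52)),("bar+",fr(p,[0,.05,.171],-.52)),("bar-",fr(p,[0,-.05,.171],-.52))],"pics/w4.png")
E
```

```text
[ 0.48774984 -0.15376971  0.30088146] [1.4 0.7 0.6] [  0.7  -0.5 122.5]
foot2.84 [367.  85.]
piv [286.  82.]
bar+ [257. 132.]
bar- [258. 231.]
```

View pics/w4.png

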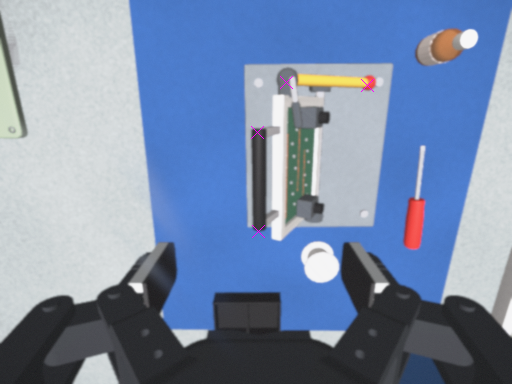

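The kickstand is fully down: the foot is at (369,82), predicted (367,85), and the frame is still on its rest. The bar lies at px (259,132-231), within 2 mm of the fit. Next I descend and grip.

>>> arm_command:
  motion:
    - {"travel": [0, 0.5, 30], "roll": 0, "jaw": 0}
    - {"travel": [0, 0.5, 30], "roll": 0, "jaw": 0}
    - {"travel": [0, 0, 30], "roll": 0, "jaw": 0}
    - {"travel": [0, 0, 25], "roll": 0, "jaw": 0}
    - {"travel": [0, 0, 15], "roll": 0, "jaw": 0}
    - {"travel": [0, 0, 11], "roll": 0, "jaw": 0}
    - {"travel": [0, 0, 0], "roll": 0, "jaw": 1}
    - {"travel": [0, 0, 0], "roll": 0, "jaw": 1}
    - {"travel": [0, 0, 0], "roll": 0, "jaw": 1}
    - {"travel": [0, 0, 0], "roll": 0, "jaw": 1}
    - {"travel": [0, 0, 0], "roll": 0, "jaw": 1}
    - {"travel": [0, 0, 0], "roll": 0, "jaw": 1}
    - {"travel": [0, 0, 0], "roll": 0, "jaw": 1}
    - {"travel": [0, 0, 0], "roll": 0, "jaw": 1}
  newtons: 40

```text
time_s: 9.75
tool_pos: [0.4896, -0.1518, 0.1596]
eef_rot: [-2.206, -2.236, 0.001]
ft_force: [-5.0, 0.3, 6.3]
opening: 0.0125
```

```bash
python3 - <<'E'
from station import *
from h import *
p=np.load("p.npy");s=state();print(s["tool_pos"],s["ft_force"].round(1),s["opening"])
im,d=camera("wrist");cv2.imwrite("pics/w5.png",im[...,::-1])
a0=fr(p,[0,0,.171],-.52)
for t in np.linspace(-.52,0,14): print((rel(s,fr(p,[0,0,.171],t))-rel(s,a0)).round(1).tolist())
E
```

```text
[ 0.48959165 -0.15178001  0.1595703 ] [-5.   0.3  6.3] 0.012455269847785711
[0.0, 0.0, 0.0]
[0.1, 6.0, -3.3]
[0.1, 12.1, -6.3]
[0.1, 18.4, -9.1]
[0.1, 24.7, -11.7]
[0.1, 31.2, -14.0]
[0.1, 37.7, -16.0]
[0.1, 44.3, -17.8]
[0.1, 51.0, -19.2]
[0.1, 57.7, -20.5]
[0.1, 64.5, -21.4]
[0.1, 71.3, -22.1]
[0.1, 78.1, -22.5]
[0.1, 85.0, -22.7]
```

View pics/w5.png

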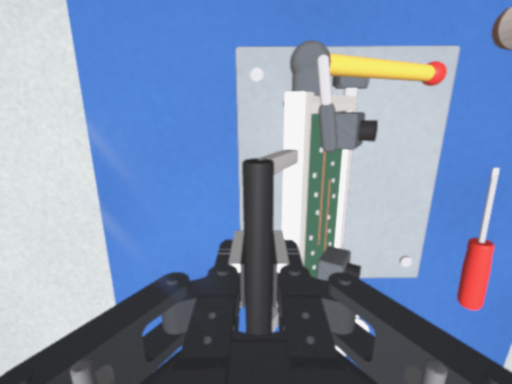

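The bar is between the pads and the opening is 12.5 mm. I raise it along the arc.

>>> arm_command:
  motion:
    - {"travel": [0, 3, -1.7], "roll": 0, "jaw": 1}
    - {"travel": [0, 3, -1.6], "roll": 0, "jaw": 1}
    - {"travel": [0, 3, -1.5], "roll": 0, "jaw": 1}
    - {"travel": [0, 3.1, -1.5], "roll": 0, "jaw": 1}
    - {"travel": [0, 3.1, -1.4], "roll": 0, "jaw": 1}
    - {"travel": [0, 3.2, -1.4], "roll": 0, "jaw": 1}
    - {"travel": [0, 3.2, -1.3], "roll": 0, "jaw": 1}
    - {"travel": [0, 3.1, -1.3], "roll": 0, "jaw": 1}
    - {"travel": [0, 3.2, -1.2], "roll": 0, "jaw": 1}
    - {"travel": [0, 3.3, -1.1], "roll": 0, "jaw": 1}
    - {"travel": [0, 3.2, -1], "roll": 0, "jaw": 1}
    - {"travel": [0, 3.3, -1], "roll": 0, "jaw": 1}
    - {"travel": [0, 3.3, -0.9], "roll": 0, "jaw": 1}
    - {"travel": [0, 3.3, -0.9], "roll": 0, "jaw": 1}

```text
time_s: 11.2
tool_pos: [0.5345, -0.1511, 0.1773]
eef_rot: [-2.206, -2.237, 0.0]
ft_force: [4.4, 0.6, -19.2]
opening: 0.0128
```

```bash
python3 - <<'E'
from station import *
s=state();print(s["tool_pos"],s["ft_force"].round(1),s["ft_torque"].round(2),s["opening"])
E
```

```text
[ 0.53450091 -0.15105911  0.17730314] [  4.4   0.6 -19.2] [ 0.05 -0.47  0.05] 0.012772477212014466
```

>>> arm_command:
  motion:
    - {"travel": [0, 3.2, 0], "roll": 0, "jaw": 1}
    - {"travel": [0, 3.2, -0.2], "roll": 0, "jaw": 1}
    - {"travel": [0, 3.2, -0.5], "roll": 0, "jaw": 1}
    - {"travel": [0, 3.3, -0.5], "roll": 0, "jaw": 1}
    - {"travel": [0, 3.2, -0.5], "roll": 0, "jaw": 1}
    - {"travel": [0, 3.2, -0.4], "roll": 0, "jaw": 1}
    - {"travel": [0, 3.2, -0.3], "roll": 0, "jaw": 1}
    - {"travel": [0, 3.2, -0.3], "roll": 0, "jaw": 1}
    - {"travel": [0, 3.2, -0.2], "roll": 0, "jaw": 1}
    - {"travel": [0, 3.2, -0.2], "roll": 0, "jaw": 1}
    - {"travel": [0, 3.2, 0], "roll": 0, "jaw": 1}
    - {"travel": [0, 3.2, 0], "roll": 0, "jaw": 1}
    - {"travel": [0, 0, 0], "roll": 0, "jaw": 1}
    - {"travel": [0, 0, 0], "roll": 0, "jaw": 1}
    - {"travel": [0, 0, 0], "roll": 0, "jaw": 1}
    - {"travel": [0, 0, 0], "roll": 0, "jaw": 1}

```text
time_s: 12.8
tool_pos: [0.5726, -0.1504, 0.18]
eef_rot: [-2.205, -2.237, 0.0]
ft_force: [-0.1, 4.7, -4.4]
opening: 0.0124
```

```bash
python3 - <<'E'
from station import *
from h import *
p=np.load("p.npy");s=state();print(s["tool_pos"],s["ft_force"].round(1),s["ft_torque"].round(2),s["opening"])
im,d=camera("wrist");wview(s,im,camera_params("wrist"),p,[("foot",fr(p,leg(2.84),0)),("piv",fr(p,[0,.096,.11],0)),("bar+",fr(p,[0,.05,.171],0))],"pics/w6.png")
a,_=camera("side");K=camera_params("side");a=a[...,::-1].copy()
for P in(fr(p,leg(2.84),0),fr(p,[0,.096,.11],0),fr(p,[0,.08,.132],0),fr(p,[0,-.08,.132],0)):
    u=proj(K,P)[0];print(u.round(1));a=cv2.circle(a,tuple(int(x) for x in u.round()),1,(255,0,255),-1)
cv2.imwrite("pics/s6.png",cv2.resize(a[140:320,170:350],(600,600),interpolation=2))
E
```

```text
[ 0.57263361 -0.15040814  0.1800494 ] [-0.1  4.7 -4.4] [0.8  0.27 0.08] 0.012370842651783835
foot [323.  83.]
piv [257.  71.]
bar+ [257. 168.]
[272.3 225.4]
[253.9 204.8]
[254.8 203.2]
[265.5 241.1]
```

View pics/w6.png

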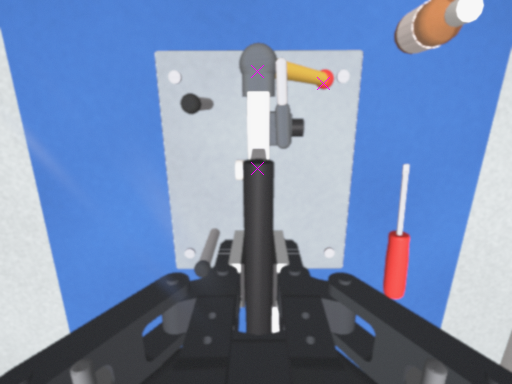

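View pics/s6.png

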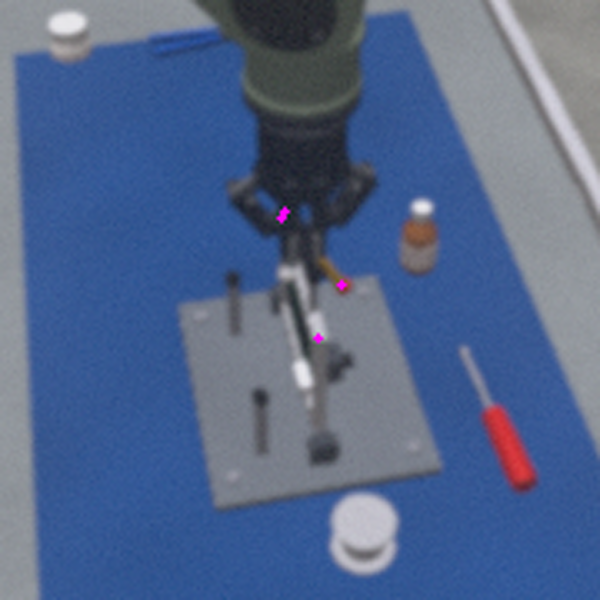

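The frame stands upright in the grip. In the wrist view the bar covers the rail, and the foot is at (326,79) against (323,83) predicted for zero tilt. Forces are small, so I hold briefly and hand in.

>>> arm_command:
  motion:
    - {"travel": [0, 0, 0], "roll": 0, "jaw": 1}
    - {"travel": [0, 0, 0], "roll": 0, "jaw": 1}
    - {"travel": [0, 0, 0], "roll": 0, "jaw": 1}
    - {"travel": [0, 0, 0], "roll": 0, "jaw": 1}

```text
time_s: 13.3
tool_pos: [0.5726, -0.1504, 0.1801]
eef_rot: [-2.205, -2.237, 0.0]
ft_force: [-0.9, 4.1, -7.1]
opening: 0.0127
```

```bash
python3 - <<'E'
from station import *
s=state();print(s["tool_pos"],s["ft_force"].round(1),s["opening"],s["time_s"]);print(hand_in())
E
```

```text
[ 0.57264913 -0.1504484   0.18005217] [-0.9  4.1 -7.1] 0.012696993382603675 13.3
the job is handed in; nothing more can be done
None
```

The job is handed in at 13.3 s, with the arm still holding the frame upright by its grip bar. `hand_in()` reports no verdict.

- **Kickstand:** I pushed it over centre with the shut fingers while the frame lay on its rest. The wrist picture then showed the foot within a few pixels of where 2.84 rad puts it.
- **Frame:** I took the bar at a 40 N grip setting and raised it along the arc. The last pictures showed it upright to roughly 0.02 rad, going by my fit of the holder's pose. The foot was near its predicted spot for upright, where it hangs 11 mm clear.
- **Grip and bystanders:** The final opening was 12.7 mm, a little under the 14 mm bar, and the wrist force about 8 N. No bystander in view had visibly moved.
- **Disagreements:** The last wrist view put the bar end and pivot ball 8 to 11 pixels, a few mm, further along +y than predicted. A side force of about 4 N remains along y. The downward pull reached about 19 N halfway up, and I eased the path after that.

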